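Pack the sold display geode

TASK

The geode on the tilted holder has been sold. Pull the holder's sprung collar fully back, down along its axis, until it stays there (and leave it back), then draw the mounted geode out, stand it upright in the middle of the open round tin, and put the domed cover on the tin with the notch in its skirt over the tin's key, fully down. Leave the tin about where it is and the other things on the table undisturbed.

Things in the scene. Friction and masses are not known exactly. Their poses are not given: they have to be found in the camera images.
- socket_mouth (a point): Centre of the mouth of the holder's socket, an aluminium tube 37 mm across fixed on a dark steel foot plate (120 x 110 x 12 mm). It leans 28 degrees from vertical, roughly away from the robot. z axis: along the tube, outwards (the way the mount is drawn out); y: level, across the tube, with free room for fingers. Mouth 100 mm above the table, 95 mm of straight tube below it.
- collar_mid (a point): Centre of the sprung collar, a knurled brass ring round the socket, 52 mm across, 22 mm long, inner width 39 mm. Same axes as socket_mouth. Closed, its centre is at the mouth and its upper edge, 11 mm above the mouth, is round the lower part of the mount's cup. It slides 10 mm back along -z, away from the geode.
- collar (a joint): Travel of the collar in m: 0 closed (mount locked in), 0.010 fully back (mount released; upper edge then 1 mm above the mouth). It needs about 8 N at first, less further on; past 7 mm it pulls itself back and stays there (held by about 3 N); let go before that, it springs shut.
- mount_center (a point): Centre (half-way up) of the loose aluminium geode mount, 63 mm long, 0.13 kg, in the socket at the start; z axis along it, towards the geode. From its lower end: foot 26 mm across, 10 mm long; neck 12 mm across up to 34 mm; cup 34 mm across from 34 to 58 mm; in it half a small geode (crystal tips at 66 mm). The point is 31.5 mm above the flat end of the foot.
- tin_center (a point): Centre (half-way up) of the open round steel tin, loose on the table, 0.4 kg, 100 mm across, 44 mm high, floor 4 mm thick, inner width 94 mm; z up. Its key is a block on the outside at +x of this frame, 14 mm wide, out to 59 mm from the centre, from 14 mm below the rim up to the rim.
- cover_handle (a point): Centre of the handle of the domed steel cover, loose, standing on the table on its skirt. Handle: wooden bar 50 mm long (along x of this frame), 14 mm thick (y), 24 mm high. A small dark bar on the dome at +x points to the notch in the skirt. Fully home on the tin, this point is 68 mm above tin_center, with x along the tin's x (towards the key); otherwise the cover rides on the key.
- calculator_a: Bystander: grey desk calculator, 150 x 100 x 18 mm; origin under its centre.
- calculator_b: Bystander: a second such calculator.
- notepad: Bystander: spiral notepad, 200 x 150 x 10 mm; origin under its centre.
- pen: Bystander: black pen, 130 mm long, 10 mm thick, along its x; origin under its centre.
- geode_a: Bystander: small rough grey geode, 42 mm across, 36 mm high; origin under its centre.
- geode_b: Bystander: small rough grey geode, 46 mm across, 39 mm high; origin under its centre.
- geode_c: Bystander: larger rough grey geode, 80 mm across, 68 mm high; origin under its centre.
- mount: The geode mount; origin at the flat end of its foot. In the socket the underside of its cup rests on the mouth: 29 mm of it stand above the mouth, 34 mm below.
- cover: The cover, 0.28 kg, 72 mm high with its handle; origin at the centre of the skirt's lower edge, 60 mm under cover_handle. Skirt: 116 mm outside, 109 mm inside, 14 mm deep, with a notch 20 mm wide at +x. Inside there is room 30 mm above the tin's rim.
There are look-alikes about, which are no part of the job. Leave any turquoise look-alike of the part that bears socket_mouth alone. What is shaped like the mount but yellow is not meant.

How it is judged:
By the outcome, as a careful person would: the job done as asked, in the order asked, and still so for the second after the job is handed in, with the robot touching nothing.
It also fails if it takes over 61 s, if anything falls off the work surface, if the arm or the gripper's body presses on something with over 40 N, if the wrist force passes 120 N, or if a joint passes its speed limit or range.

ROBOT

A 7-joint arm with a two-finger parallel gripper is mounted at the origin on the work surface. World frame = base frame: x ahead of the robot, y to its left, z up, the work surface at z = 0. Lengths are in m, angles in degrees, forces in N, time in s.
With the tool pointing down it reaches from about 0.4 to 0.925 m from the base axis. Payload 5.6 kg.
Tool frame: the origin (TCP) lies midway between the tips of the shut fingers; the grasp point (between the pads) lies 19 mm behind it; z points along the fingers, x is the direction in which the jaws open and shut, and the axes are right-handed (so a half turn about z gives the same grasp; the last joint's range is limited). The gripper opens to 85 mm and grips with 20 to 120 N. Pads are 22 mm wide; open, the fingers measure 114 mm over their backs; the gripper's body (76 mm by 85 mm) begins 54 mm behind the grasp point. The pads swing forward as they close: fully open they stand 13 mm farther back than shut.
Start: joints at [73.052, 26.786, -0.665, 91.828, 0.344, 61.387, -3.226], TCP at [0.163, -0.629, 0.231] pointing down, gripper open.
Joint ranges: [-144.91, 144.91], [-17.63, 115.5], [-89.93, 88.59], [15.96, 139.68], [-74.01, 254.01], [8.47, 105.57], [-167.45, 167.45]. Speed limits (degrees/s): [147.25, 147.25, 180, 180, 180, 180, 180].

INTERFACE

Orientations are given as a 3x3 rotation matrix whose columns are the frame's x, y, z axes.
In Python, from bench import monitor, cams, r gives the robot as it stands.
- The arm moves only by the tool carry_out, never from a script. Its argument "commands" is a list of rows, each an object of numbers: "x", "y", "z": the shift along the world's x, y, z in cm; "turn": the turn about the world's z in degrees. A call has 1 to 12 rows; each row shifts and turns the commanded pose from where the row before left it; what a row does not reach is not made up. A row lasts 1/12 s, in which the tool goes at most 41.7 mm and 7.16 degrees, less where a joint would pass 70% of its speed; a pose out of reach is approached as far as the arm can. A call with a gripper value outside its range is refused whole. "hand" is the opening, from 0 (shut) to 1 (fully open), set as the call begins (left out, the last holds). The fingers move at their own pace and stop on an object; "force" is the grip in N (left out, the last holds). Time passes only in rows, so rows that do not move let the fingers close. It gives the time, the measured TCP pose, the force and the opening at its end, in the units of the state.
- monitor.sense(): the state, without advancing time (a new reading comes with each control period).
- cams.get_image(name): name is "side" or "top"; returns the picture (480x640x3 uint8, red, green, blue); there is no depth.
- cams.calibration(name): a dict with "intrinsics" (3x3 intrinsics, pixels), "D" ([k1, k2, p1, p2, k3] as OpenCV has them; the pictures are not rectified), "eye" and "attitude" of the camera in the world. Camera axes: x right, y down, z forward; pixel columns grow to the right and rows downward; lengths in m; the calibration is good to about 2 mm. A picture is of the moment at which its call begins. calibration takes no time and is no camera call.
- r.finish_job(): hands the job in, once; it reports no verdict.
Trained networks look in the newest picture that a camera, given by its name, has taken for a name from the list of things; names that differ only in an ending like _2 or _b are one class to them, and where a whole thing is asked for, a point or a joint stands for the part that bears it (a point fixed in the world has none). Each returns a list of dicts, best first, with "score" (0 to 1); they miss things now and then, are a little off and sometimes report something else, mostly with a low value. They report only what shows in the picture. A call takes as long as a camera call. They do not tell look-alikes from the thing itself.
- cams.find_in(camera, name): "location" ([column, row] in pixels, amid what is visible of it).
The state is a dict: "t": time; "joint_pos": joint angles; "qd": joint speeds; "joint_torque": joint torques, N m; "ee_pos": TCP position; "tool_rot": TCP orientation; "ft_force": force on the tool from outside, world axes, zero at the start; "moment": the same for the moment, N m; "finger_gap": finger opening in m.
Only numpy, scipy, OpenCV 4.12 (cv2) and the standard library are available. Lean on these libraries where they do the work, as an engineer would, in place of code of your own. Each camera call takes 0.05 s, during which the arm holds its last target. There are 200 camera calls.

## Working session

There is one attempt and no reset: what is moved stays moved. The work goes in short steps, Python scripts to look and compute and a tool call to move; the robot and the scene stay as the last step left them, time stands still between calls to the robot, and variables do not carry over. Pictures are saved under pics/ and viewed, about 8 in all and at most 12, crops included, and the job is handed in when it is done.

Besides the shell and the picture viewer there is one more tool, called as name(argument=value, ...), one argument or row to a line, values as JSON. carry_out: Moves the arm, as the interface text tells. Its arguments: {"type":"object","properties":{"commands":{"type":"array","items":{"type":"object","properties":{"x":{"type":"number"},"y":{"type":"number"},"z":{"type":"number"},"turn":{"type":"number"}}}},"hand":{"type":"number"},"force":{"type":"number"}},"required":["commands"]}

```bash
ls; mkdir -p pics; python3 - <<'E'
from bench import monitor,cams,r
import cv2,numpy as np
s=monitor.sense();print({k:np.round(v,3).tolist() for k,v in s.items()})
for n in("side","top"):
    im=cams.get_image(n);cv2.imwrite(f"pics/{n}0.png",im[:,:,::-1])
    c=cams.calibration(n);print(n,{k:np.round(v,4).tolist() for k,v in c.items()})
    for t in ["socket_mouth","collar_mid","mount","tin_center","cover_handle","cover","pen","geode_a"]:
        print(t,[(np.round(d["location"]).tolist(),round(d["score"],2)) for d in cams.find_in(n,t)])
E
```

```text
pics
{'t': 0.0, 'joint_pos': [73.052, 26.837, -0.663, 91.882, 0.346, 61.387, -3.226], 'qd': [0.014, -0.014, -0.056, -0.015, -0.025, 0.035, 0.001], 'joint_torque': [0.0, -53.239, 0.022, -25.131, 0.012, 0.008, 0.0], 'ee_pos': [0.162, -0.629, 0.23], 'tool_rot': [[0.25, -0.968, -0.001], [-0.968, -0.25, 0.002], [-0.002, 0.0, -1.0]], 'ft_force': [-0.453, 0.396, -1.359], 'moment': [0.023, -0.002, -0.028], 'finger_gap': 0.085}
side {'intrinsics': [[462.0778, 0.0, 314.5727], [0.0, 462.0778, 236.4083], [0.0, 0.0, 1.0]], 'D': [-0.1011, 0.0, 0.0, 0.0, 0.0], 'eye': [0.3803, 0.7515, 0.7625], 'attitude': [[-0.9865, -0.0954, 0.133], [-0.1627, 0.6597, -0.7337], [-0.0177, -0.7454, -0.6664]]}
socket_mouth [([378.0, 374.0], 0.96), ([264.0, 347.0], 0.89), ([349.0, 231.0], 0.46)]
collar_mid [([382.0, 374.0], 0.79), ([257.0, 338.0], 0.68)]
mount [([220.0, 306.0], 0.89), ([278.0, 298.0], 0.29)]
tin_center [([322.0, 178.0], 0.7)]
cover_handle [([297.0, 250.0], 0.83), ([265.0, 348.0], 0.55)]
cover [([296.0, 245.0], 0.65)]
pen [([332.0, 303.0], 0.47)]
geode_a [([337.0, 300.0], 0.8), ([278.0, 299.0], 0.7), ([296.0, 216.0], 0.65)]
top {'intrinsics': [[474.656, 0.0, 315.5429], [0.0, 474.656, 245.7562], [0.0, 0.0, 1.0]], 'D': [0.0413, 0.0, 0.0, 0.0, 0.0], 'eye': [0.4637, 0.0241, 1.1566], 'attitude': [[-0.0237, -0.9985, 0.0486], [-0.9995, 0.0228, -0.0208], [0.0197, -0.049, -0.9986]]}
socket_mouth [([174.0, 325.0], 0.71), ([108.0, 252.0], 0.59), ([192.0, 231.0], 0.57)]
collar_mid [([190.0, 225.0], 0.59)]
mount [([241.0, 177.0], 0.63), ([257.0, 275.0], 0.62), ([183.0, 217.0], 0.5), ([188.0, 227.0], 0.42)]
tin_center [([441.0, 230.0], 0.68)]
cover_handle [([327.0, 226.0], 0.96), ([181.0, 219.0], 0.51)]
cover [([328.0, 224.0], 0.71), ([368.0, 270.0], 0.7)]
pen [([368.0, 272.0], 0.45)]
geode_a [([260.0, 230.0], 0.71), ([330.0, 225.0], 0.68), ([371.0, 214.0], 0.66)]
```

View pics/side0.png

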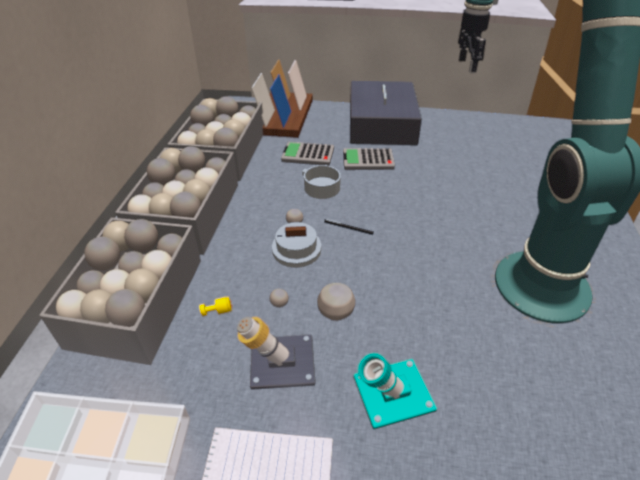

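View pics/top0.png

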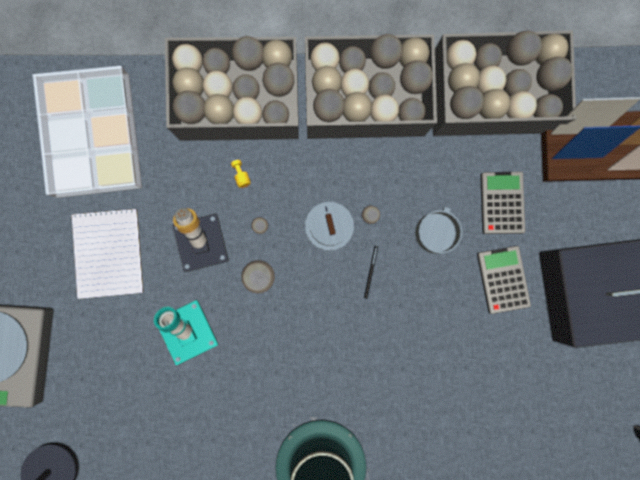

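The side view shows these candidates for each thing:

| Thing | Side view pixel | Top view pixel | Reading |
|---|---|---|---|
| Dark holder with brass collar and mount | (265,345) | (190,230) | The target |
| Turquoise holder | (385,380) | (180,325) | Look-alike |
| Yellow mount | (218,306) | (240,173) | Look-alike |
| Tin | (322,180) | (440,231) | The target |
| Cover | (297,240) | (330,226) | The target |

Next I'll check the choice in a close crop.

```bash
cat > h.py <<'E'
import cv2,numpy as np
from bench import cams,monitor
C={n:{k:np.array(v) for k,v in cams.calibration(n).items()} for n in("side","top")}
def ray(n,p):
    c=C[n];q=cv2.undistortPoints(np.array([[p]],float),c["intrinsics"],c["D"])[0,0]
    return c["eye"],c["attitude"]@np.array([q[0],q[1],1])
def onz(n,p,z):
    e,d=ray(n,p);return e+d*(z-e[2])/d[2]
def tri(ps,pt):
    A=[];b=[]
    for n,p in(("side",ps),("top",pt)):
        e,d=ray(n,p);d=d/np.linalg.norm(d);M=np.eye(3)-np.outer(d,d);A.append(M);b.append(M@e)
    return np.linalg.lstsq(np.vstack(A),np.hstack(b),rcond=None)[0]
def proj(n,P):
    c=C[n];R=c["attitude"].T
    return cv2.projectPoints(np.array(P,float).reshape(-1,3),cv2.Rodrigues(R)[0],-R@c["eye"],c["intrinsics"],c["D"])[0][:,0]
def crop(im,x,y,w,h,s):
    return cv2.resize(im[y:y+h,x:x+w],None,fx=s,fy=s,interpolation=cv2.INTER_CUBIC)
E
python3 - <<'E'
import cv2,numpy as np
from h import crop
s=cv2.imread("pics/side0.png");t=cv2.imread("pics/top0.png")
a=np.hstack([crop(s,230,305,90,90,4),crop(t,160,195,90,90,4)])
cv2.imwrite("pics/c1.png",a)
b=np.hstack([crop(t,295,195,70,70,5),crop(t,405,195,70,70,5)])
cv2.imwrite("pics/c2.png",b)
E
```

```text
(no output)
```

View pics/c1.png

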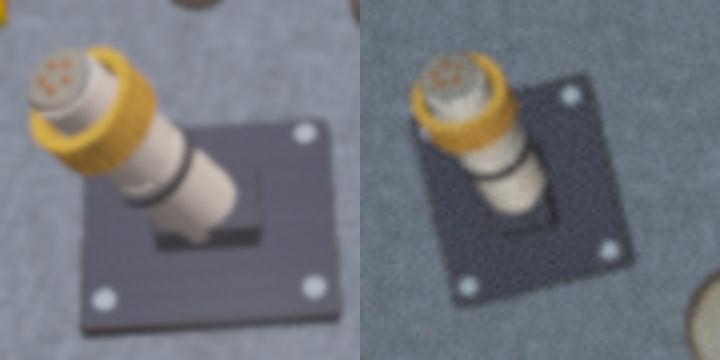

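View pics/c2.png

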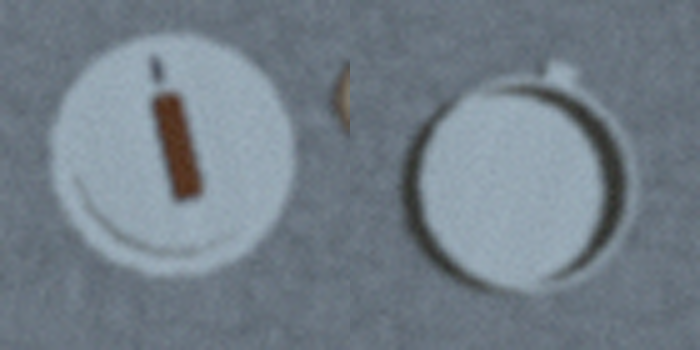

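Crop c1 confirms the choice: dark foot plate, brass collar at crop (465,100) in the top view, and a grey geode with its cup inside it. Crop c2 shows the cover's marker at (156,68) and the tin's key at (563,68). Next I'll fit the poses.

```bash
cat >> h.py <<'E'
def axes(az):
    z=np.array([np.sin(.4887)*np.cos(az),np.sin(.4887)*np.sin(az),np.cos(.4887)])
    y=np.array([-np.sin(az),np.cos(az),0]);return np.cross(y,z),y,z
def ring(p,az,r,s,n=60):
    x,y,z=axes(az);a=np.linspace(0,2*np.pi,n)[:,None]
    return p+r*(np.cos(a)*x+np.sin(a)*y)+s*z
def box(q): return np.r_[q.min(0),q.max(0)]
E
python3 - <<'E'
from h import *
from scipy.optimize import least_squares
def f(v,full=False):
    p=np.array([v[0],v[1],.1]);o=[]
    P=np.vstack([ring(p,v[2],.026,-.011),ring(p,v[2],.026,.011)])
    bs=box(proj("side",P))-np.array([30/4+230,47/4+305,157/4+230,174/4+305])
    bt=box(proj("top",P))-np.array([51/4+160,52/4+195,159/4+160,153/4+195])
    return np.r_[bs,bt]
g=onz("top",(187,220),.1)
s=least_squares(f,[g[0],g[1],.2]);print("mouth",s.x,np.degrees(s.x[2]),np.round(s.fun,2))
for n,pp in (("top",[(212.5,219),(222.5,257.5),(187,266.7)]),("side",[(306,338.25),(308.5,376.75),(256,380)])):
    a=[onz(n,p,.013) for p in pp]
    d=a[0]-a[1];e=a[2]-a[1];print(n,np.round(a,4).tolist(),"az",np.degrees(np.arctan2(d[1],d[0])),np.degrees(np.arctan2(e[1],e[0]))-90, "centre",(a[0]+a[2])/2)
T=onz("top",(440.3,231.3),.044);K=onz("top",((563-350)/5+405,66/5+195),.044)
print("tin",T,"key",K,np.linalg.norm(K-T),np.degrees(np.arctan2(*(K-T)[1::-1])))
k=lambda x,y,z:onz("top",(x/5+295,y/5+195),z)
H=k(177,146,.072);d=k(167,93,.072)-k(187,198,.072);B=k(156,68,.045)
print("cover skirt",k(173,154,.01),"handle",H,np.degrees(np.arctan2(d[1],d[0])),"len",np.linalg.norm(d),"bar",np.degrees(np.arctan2(*(B-H)[1::-1])))
print("side tin",onz("side",(322,178),.022),"handle",onz("side",(296,231),.072))
E
```

```text
mouth [0.57778317 0.28740962 0.12638545] 7.241352806116492 [ 0.19 -0.29  0.08 -0.    0.12 -0.06 -0.5  -0.23]
top [[0.5894, 0.2465, 0.013], [0.4962, 0.224, 0.013], [0.4763, 0.3084, 0.013]] az 13.601697349263347 13.307550589435252 centre [0.53281032 0.27742355 0.013     ]
side [[0.4978, 0.2244, 0.013], [0.4782, 0.3082, 0.013], [0.5718, 0.3299, 0.013]] az -76.83406372448499 -76.92104766944158 centre [0.53481708 0.27717024 0.013     ]
tin [ 0.54521284 -0.29380833  0.044     ] key [ 0.59947694 -0.31297536  0.044     ] 0.057549698211051985 -19.45410545521187
cover skirt [ 0.56713619 -0.03500084  0.01      ] handle [ 0.56518431 -0.03373135  0.072     ] 9.321816667965953 len 0.049178995901243146 bar 10.767974649884122
side tin [ 0.54753373 -0.30936092  0.022     ] handle [ 0.56301322 -0.02092942  0.072     ]
```

carry_out(
  commands=[
    {"x":2.8,"y":2.75},
    {"x":2.8,"y":2.75},
    {"x":2.8,"y":2.75},
    {"x":2.8,"y":2.75},
    {"x":2.8,"y":2.75},
    {"x":2.8,"y":2.75},
    {"x":2.8,"y":2.75},
    {"x":2.8,"y":2.75},
    {"x":2.8,"y":2.75},
    {"x":2.8,"y":2.75},
    {"x":2.8,"y":2.75},
    {"x":2.8,"y":2.75},
  ],
  hand=1,
)

```text
invalid input
```

carry_out(
  commands=[
    {"x":0.5,"y":3.9},
    {"x":0.5,"y":3.9},
    {"x":0.5,"y":3.9},
    {"x":0.5,"y":3.9},
    {"x":0.5,"y":3.9},
    {"x":0.5,"y":3.9},
    {"x":0.5,"y":3.9},
    {"x":0.5,"y":3.9},
    {"x":0.5,"y":3.9},
    {"x":0.5,"y":3.9},
    {"x":0.5,"y":3.9},
    {"x":0.5,"y":3.9},
  ],
)

```text
invalid input
```

carry_out(
  commands=[
    {"x":2.8,"y":2.75,"z":0,"turn":0},
    {"x":2.8,"y":2.75,"z":0,"turn":0},
    {"x":2.8,"y":2.75,"z":0,"turn":0},
    {"x":2.8,"y":2.75,"z":0,"turn":0},
    {"x":2.8,"y":2.75,"z":0,"turn":0},
    {"x":2.8,"y":2.75,"z":0,"turn":0},
    {"x":2.8,"y":2.75,"z":0,"turn":0},
    {"x":2.8,"y":2.75,"z":0,"turn":0},
    {"x":2.8,"y":2.75,"z":0,"turn":0},
    {"x":2.8,"y":2.75,"z":0,"turn":0},
    {"x":2.8,"y":2.75,"z":0,"turn":0},
    {"x":2.8,"y":2.75,"z":0,"turn":0},
  ],
)

```text
t: 1.9
ee_pos: [0.4997, -0.2979, 0.2316]
tool_rot: [[0.25, -0.968, 0.0], [-0.968, -0.25, -0.0], [0.001, -0.0, -1.0]]
ft_force: [0.2, -1.2, -0.2]
finger_gap: 0.0849
```

carry_out(
  commands=[
    {"x":0.5,"y":3.9,"z":0,"turn":0},
    {"x":0.5,"y":3.9,"z":0,"turn":0},
    {"x":0.5,"y":3.9,"z":0,"turn":0},
    {"x":0.5,"y":3.9,"z":0,"turn":0},
    {"x":0.5,"y":3.9,"z":0,"turn":0},
    {"x":0.5,"y":3.9,"z":0,"turn":0},
    {"x":0.5,"y":3.9,"z":0,"turn":0},
    {"x":0.5,"y":3.9,"z":0,"turn":0},
    {"x":0.5,"y":3.9,"z":0,"turn":0},
    {"x":0.5,"y":3.9,"z":0,"turn":0},
    {"x":0.5,"y":3.9,"z":0,"turn":0},
    {"x":0.5,"y":3.9,"z":0,"turn":0},
  ],
)

```text
t: 2.9
ee_pos: [0.5586, 0.1704, 0.2316]
tool_rot: [[0.25, -0.968, 0.001], [-0.968, -0.25, -0.0], [0.0, -0.0, -1.0]]
ft_force: [0.9, -0.6, -0.0]
finger_gap: 0.0857
```

carry_out(
  commands=[
    {"x":0.6,"y":3.9,"z":0,"turn":-1.3},
    {"x":0.6,"y":3.9,"z":0,"turn":0},
    {"x":0.6,"y":3.9,"z":0,"turn":0},
    {"x":0,"y":0,"z":0,"turn":0},
  ],
)

```text
t: 3.23
ee_pos: [0.5745, 0.2957, 0.2314]
tool_rot: [[0.238, -0.971, -0.0], [-0.971, -0.238, 0.007], [-0.007, -0.001, -1.0]]
ft_force: [-1.3, 1.4, 0.1]
finger_gap: 0.0859
```

carry_out(
  commands=[
    {"x":0,"y":0,"z":-2.5,"turn":0},
    {"x":0,"y":0,"z":-2.5,"turn":0},
    {"x":0,"y":0,"z":-2.5,"turn":0},
    {"x":0,"y":0,"z":-2,"turn":0},
    {"x":0,"y":0,"z":0,"turn":0},
    {"x":0,"y":0,"z":0,"turn":0},
  ],
)

```text
t: 3.73
ee_pos: [0.576, 0.2852, 0.1355]
tool_rot: [[0.228, -0.974, -0.002], [-0.974, -0.228, -0.001], [0.0, 0.002, -1.0]]
ft_force: [0.6, -0.2, 0.8]
finger_gap: 0.0855
```

```bash
python3 - <<'E'
from h import *
s=cams.get_image("side");t=cams.get_image("top")
st=monitor.sense();print(st["ee_pos"],st["tool_rot"][:2,0] if hasattr(st["tool_rot"],"shape") else st["tool_rot"])
p=np.array([.578,.2875,.1]);az=np.radians(13.2)
for n,im in(("side",s),("top",t)):
    for P in(ring(p,az,.026,.011),ring(p,az,.026,-.011),ring(p,az,.0185,-.09)):
        cv2.polylines(im,[np.int32(proj(n,P)*16)],True,(255,0,0),1,cv2.LINE_AA,4)
cv2.imwrite("pics/c3.png",np.hstack([crop(s,210,270,110,120,3.6),crop(t,140,180,100,120,3.6)])[:,:,::-1])
E
```

```text
[0.57742789 0.28617884 0.13789019] [ 0.22792035 -0.97367952]
```

View pics/c3.png

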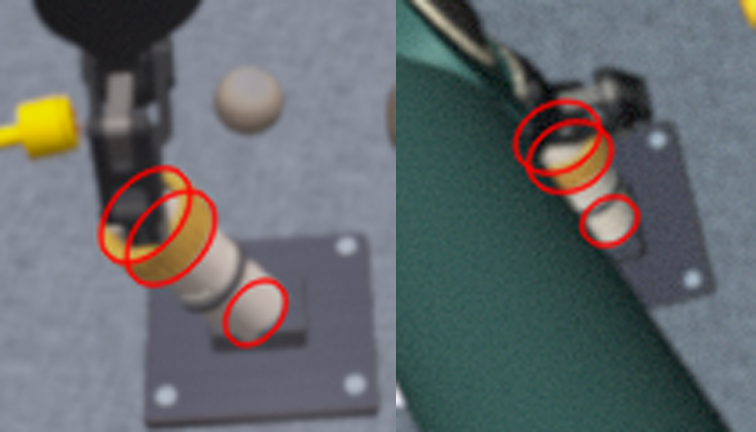

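The picture shows the gripper straddling the collar of the dark holder, and the overlaid rings lie on the collar and tube in both views. I'll go down and grip.

carry_out(
  commands=[
    {"x":0,"y":0.1,"z":-2,"turn":0},
    {"x":0,"y":0,"z":-2,"turn":0},
    {"x":0,"y":0,"z":-1.6,"turn":0},
    {"x":0,"y":0,"z":-0.5,"turn":0},
    {"x":0,"y":0,"z":0,"turn":0},
    {"x":0,"y":0,"z":0,"turn":0},
    {"x":0,"y":0,"z":0,"turn":0},
  ],
)

```text
t: 4.42
ee_pos: [0.5776, 0.2873, 0.0772]
tool_rot: [[0.228, -0.974, 0.003], [-0.974, -0.228, 0.001], [-0.001, -0.003, -1.0]]
ft_force: [-0.1, 0.2, 0.5]
finger_gap: 0.0853
```

carry_out(
  commands=[
    {"x":0,"y":0,"z":0,"turn":0},
    {"x":0,"y":0,"z":0,"turn":0},
    {"x":0,"y":0,"z":0,"turn":0},
    {"x":0,"y":0,"z":0,"turn":0},
    {"x":0,"y":0,"z":0,"turn":0},
    {"x":0,"y":0,"z":0,"turn":0},
    {"x":0,"y":0,"z":0,"turn":0},
    {"x":0,"y":0,"z":0,"turn":0},
  ],
  hand=0,
  force=60,
)

```text
t: 5.08
ee_pos: [0.5769, 0.2867, 0.0763]
tool_rot: [[0.228, -0.974, 0.001], [-0.974, -0.228, 0.0], [0.0, -0.001, -1.0]]
ft_force: [-1.1, -1.4, 5.8]
finger_gap: 0.0506
```

carry_out(
  commands=[
    {"x":-0.1,"y":-0.02,"z":-0.19,"turn":0},
    {"x":-0.1,"y":-0.03,"z":-0.2,"turn":0},
    {"x":-0.1,"y":-0.02,"z":-0.2,"turn":0},
    {"x":-0.1,"y":-0.02,"z":-0.19,"turn":0},
    {"x":-0.1,"y":-0.03,"z":-0.2,"turn":0},
    {"x":-0.03,"y":-0.01,"z":-0.08,"turn":0},
    {"x":0,"y":0,"z":0,"turn":0},
    {"x":0,"y":0,"z":0,"turn":0},
  ],
)

```text
t: 5.75
ee_pos: [0.5724, 0.2857, 0.0673]
tool_rot: [[0.228, -0.974, 0.003], [-0.974, -0.228, 0.0], [0.0, -0.003, -1.0]]
ft_force: [-4.2, -1.9, 15.8]
finger_gap: 0.051
```

carry_out(
  commands=[
    {"x":-0.05,"y":-0.01,"z":-0.1,"turn":0},
    {"x":-0.05,"y":-0.01,"z":-0.1,"turn":0},
    {"x":0,"y":0,"z":0,"turn":0},
  ],
)

```text
t: 6.0
ee_pos: [0.5725, 0.2857, 0.0672]
tool_rot: [[0.228, -0.974, 0.005], [-0.974, -0.228, 0.001], [0.0, -0.005, -1.0]]
ft_force: [-5.6, -4.9, 26.5]
finger_gap: 0.0508
```

carry_out(
  commands=[
    {"x":0,"y":0,"z":0,"turn":0},
    {"x":0,"y":0,"z":0,"turn":0},
    {"x":0,"y":0,"z":0,"turn":0},
    {"x":0,"y":0,"z":0,"turn":0},
    {"x":0,"y":0,"z":0,"turn":0},
    {"x":0,"y":0,"z":2.0,"turn":0},
    {"x":0,"y":0,"z":3,"turn":0},
    {"x":0,"y":0,"z":3,"turn":0},
    {"x":0,"y":0,"z":0,"turn":0},
    {"x":0,"y":0,"z":0,"turn":0},
  ],
  hand=1,
)

```text
t: 6.83
ee_pos: [0.5713, 0.2858, 0.1445]
tool_rot: [[0.228, -0.974, 0.003], [-0.974, -0.228, 0.002], [-0.001, -0.004, -1.0]]
ft_force: [0.4, -0.5, -0.7]
finger_gap: 0.0848
```

```bash
python3 - <<'E'
from h import *
s=cams.get_image("side")
st=monitor.sense();print(st["ee_pos"])
p=np.array([.578,.2875,.1]);az=np.radians(13.2)
im=s.copy()
for P in(ring(p,az,.026,.001),ring(p,az,.026,-.021)):
    cv2.polylines(im,[np.int32(proj("side",P)*16)],True,(255,0,0),1,cv2.LINE_AA,4)
cv2.imwrite("pics/c4.png",np.hstack([crop(s,220,290,90,100,4),crop(im,220,290,90,100,4)])[:,:,::-1])
E
```

```text
[0.57030496 0.28507129 0.14281643]
```

View pics/c4.png

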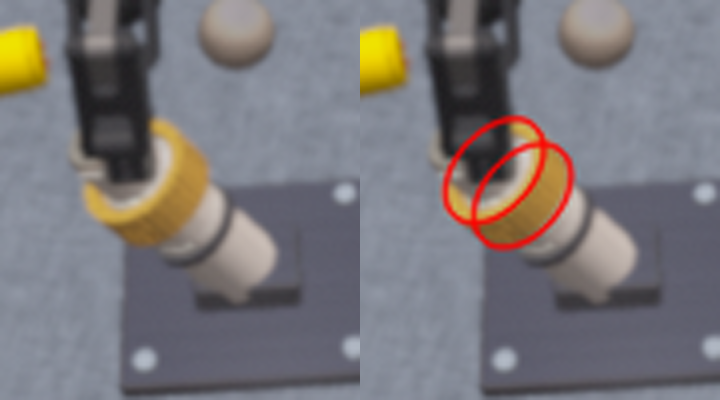

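The collar sits fully back: the overlaid rings match its new position. Next I'll grip the cup.

carry_out(
  commands=[
    {"x":0.8,"y":0.2,"z":0,"turn":0},
    {"x":0.8,"y":0.2,"z":-1,"turn":0},
    {"x":0,"y":0,"z":-1.5,"turn":0},
    {"x":0,"y":0,"z":-1.1,"turn":0},
    {"x":0,"y":0,"z":-0.5,"turn":0},
    {"x":0,"y":0,"z":0,"turn":0},
    {"x":0,"y":0,"z":0,"turn":0},
    {"x":0,"y":0,"z":0,"turn":0},
  ],
)

```text
t: 7.55
ee_pos: [0.5865, 0.2894, 0.102]
tool_rot: [[0.228, -0.974, 0.0], [-0.974, -0.228, 0.0], [-0.0, -0.0, -1.0]]
ft_force: [-0.7, -0.8, -0.4]
finger_gap: 0.085
```

carry_out(
  commands=[
    {"x":0,"y":0,"z":0,"turn":0},
    {"x":0,"y":0,"z":0,"turn":0},
    {"x":0,"y":0,"z":0,"turn":0},
    {"x":0,"y":0,"z":0,"turn":0},
    {"x":0,"y":0,"z":0,"turn":0},
    {"x":0,"y":0,"z":0,"turn":0},
    {"x":0,"y":0,"z":0,"turn":0},
    {"x":0,"y":0,"z":0,"turn":0},
    {"x":0,"y":0,"z":0,"turn":0},
    {"x":0,"y":0,"z":0,"turn":0},
  ],
  hand=0,
  force=35,
)

```text
t: 8.38
ee_pos: [0.5867, 0.2892, 0.1022]
tool_rot: [[0.228, -0.974, 0.001], [-0.974, -0.228, 0.0], [-0.0, -0.001, -1.0]]
ft_force: [0.7, -0.9, 5.3]
finger_gap: 0.0329
```

carry_out(
  commands=[
    {"x":0.177,"y":0.042,"z":0.342,"turn":0},
    {"x":0.177,"y":0.042,"z":0.342,"turn":0},
    {"x":0.177,"y":0.042,"z":0.342,"turn":0},
    {"x":0.177,"y":0.042,"z":0.342,"turn":0},
    {"x":0.177,"y":0.042,"z":0.342,"turn":0},
    {"x":0.177,"y":0.042,"z":0.342,"turn":0},
    {"x":0.177,"y":0.042,"z":0.342,"turn":0},
    {"x":0.177,"y":0.042,"z":0.342,"turn":0},
    {"x":0,"y":0,"z":0,"turn":0},
    {"x":0,"y":0,"z":0,"turn":0},
  ],
)

```text
t: 9.22
ee_pos: [0.6006, 0.2925, 0.1293]
tool_rot: [[0.228, -0.974, 0.0], [-0.974, -0.228, 0.0], [-0.0, -0.0, -1.0]]
ft_force: [-0.2, -0.4, -2.1]
finger_gap: 0.0327
```

```bash
python3 - <<'E'
from h import *
s=cams.get_image("side");t=cams.get_image("top")
st=monitor.sense();print(st["ee_pos"],st["ft_force"],st["finger_gap"])
cv2.imwrite("pics/c5.png",np.hstack([crop(s,200,270,100,110,4),crop(t,140,170,90,110,4)])[:,:,::-1])
E
```

```text
[0.60016831 0.29240959 0.12886415] [-0.356794   -0.0315221  -1.98611709] 0.03242468111621674
```

View pics/c5.png

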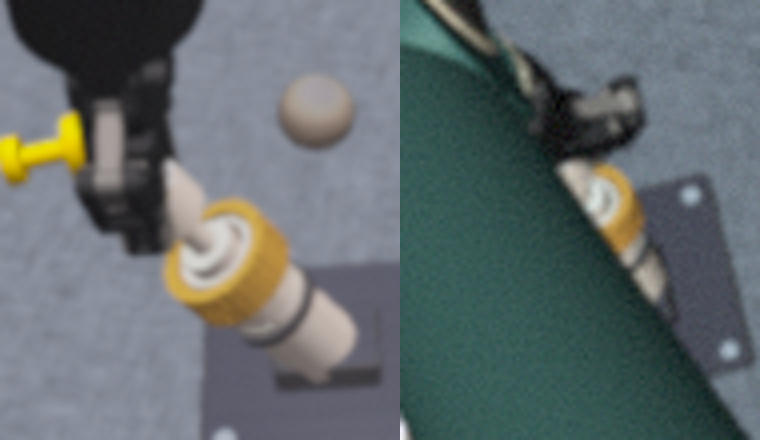

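The picture shows the mount gripped and about 30 mm out, with its foot still at the mouth and the collar still back. I'll swivel the mount upright with its foot held against the mouth lip.

carry_out(
  commands=[
    {"x":-0.2,"y":-0.05,"z":0.14,"turn":0},
    {"x":-0.2,"y":-0.05,"z":0.14,"turn":0},
    {"x":-0.2,"y":-0.05,"z":0.14,"turn":0},
    {"x":-0.2,"y":-0.05,"z":0.14,"turn":0},
    {"x":-0.2,"y":-0.05,"z":0.14,"turn":0},
  ],
)

```text
t: 9.73
ee_pos: [0.5906, 0.2899, 0.1362]
tool_rot: [[0.228, -0.974, 0.001], [-0.974, -0.228, 0.0], [0.0, -0.001, -1.0]]
ft_force: [3.1, 2.4, -5.7]
finger_gap: 0.0322
```

carry_out(
  commands=[
    {"x":-0.2,"y":-0.05,"z":0.09,"turn":0},
    {"x":-0.2,"y":-0.05,"z":0.09,"turn":0},
    {"x":-0.2,"y":-0.05,"z":0.09,"turn":0},
    {"x":-0.2,"y":-0.05,"z":0.09,"turn":0},
    {"x":-0.2,"y":-0.05,"z":0.09,"turn":0},
  ],
)

```text
t: 10.15
ee_pos: [0.5804, 0.2875, 0.1408]
tool_rot: [[0.228, -0.974, 0.0], [-0.974, -0.228, 0.0], [-0.0, -0.0, -1.0]]
ft_force: [3.5, 0.1, -3.5]
finger_gap: 0.0325
```

```bash
python3 - <<'E'
from h import *
s=cams.get_image("side")
st=monitor.sense();print(st["ee_pos"],st["ft_force"],st["finger_gap"])
cv2.imwrite("pics/c6.png",crop(s,200,270,100,110,4)[:,:,::-1])
E
```

```text
[0.58006163 0.28745509 0.14095426] [ 4.71416353  0.7256956  -4.13462641] 0.03264469742657453
```

View pics/c6.png

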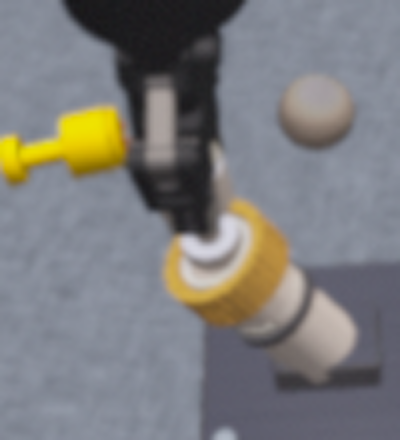

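The picture shows the foot's top disc nearly level at crop (210,240), so the mount has swivelled towards upright. I'll lift it and carry it towards the tin.

carry_out(
  commands=[
    {"x":0,"y":0,"z":1,"turn":0},
    {"x":0,"y":0,"z":2,"turn":0},
    {"x":0,"y":0,"z":2.5,"turn":0},
    {"x":0,"y":0,"z":2.5,"turn":0},
    {"x":0,"y":-1,"z":0,"turn":0},
    {"x":-0.2,"y":-2.5,"z":0,"turn":0},
    {"x":-0.3,"y":-3.5,"z":0,"turn":0},
    {"x":-0.3,"y":-3.5,"z":0,"turn":0},
    {"x":-0.3,"y":-3.5,"z":0,"turn":0},
    {"x":-0.3,"y":-3.5,"z":0,"turn":0},
    {"x":-0.3,"y":-3.5,"z":0,"turn":0},
    {"x":-0.3,"y":-3.5,"z":0,"turn":0},
  ],
)

```text
t: 11.2
ee_pos: [0.5585, 0.0411, 0.2207]
tool_rot: [[0.228, -0.974, -0.003], [-0.974, -0.228, -0.0], [-0.001, 0.003, -1.0]]
ft_force: [1.0, -0.3, -1.1]
finger_gap: 0.0331
```

carry_out(
  commands=[
    {"x":-0.2,"y":-3.5,"z":0,"turn":0},
    {"x":-0.2,"y":-3.5,"z":0,"turn":0},
    {"x":-0.2,"y":-3.5,"z":0,"turn":0},
    {"x":-0.2,"y":-3.5,"z":0,"turn":0},
    {"x":-0.2,"y":-3.5,"z":0,"turn":0},
    {"x":-0.2,"y":-3.5,"z":0,"turn":0},
    {"x":-0.2,"y":-3.5,"z":0,"turn":0},
    {"x":0,"y":-3.5,"z":0,"turn":0},
    {"x":0,"y":-3,"z":0,"turn":0},
    {"x":0,"y":-1.5,"z":0,"turn":0},
    {"x":0,"y":0,"z":0,"turn":0},
    {"x":0,"y":0,"z":0,"turn":0},
  ],
)

```text
t: 12.2
ee_pos: [0.5456, -0.2819, 0.2202]
tool_rot: [[0.227, -0.974, -0.002], [-0.974, -0.227, 0.002], [-0.002, 0.001, -1.0]]
ft_force: [0.7, 1.1, -2.1]
finger_gap: 0.0325
```

```bash
python3 - <<'E'
from h import *
s=cams.get_image("side");t=cams.get_image("top")
cv2.imwrite("pics/s7.png",s[:,:,::-1])
st=monitor.sense();print(st["ee_pos"],st["ft_force"],st["finger_gap"])
p=st["ee_pos"]; print(proj("side",[p,p-np.array([0,0,.04])]))
cv2.imwrite("pics/c7.png",np.hstack([crop(s,280,80,100,130,4),crop(t,395,180,90,130,4)])[:,:,::-1])
E
```

```text
[ 0.54654137 -0.27983812  0.22049509] [ 0.54531941 -0.08991529 -1.48891868] 0.03259740629220706
[[320.00441303 118.74406411]
 [320.16790262 133.00470427]]
```

View pics/c7.png

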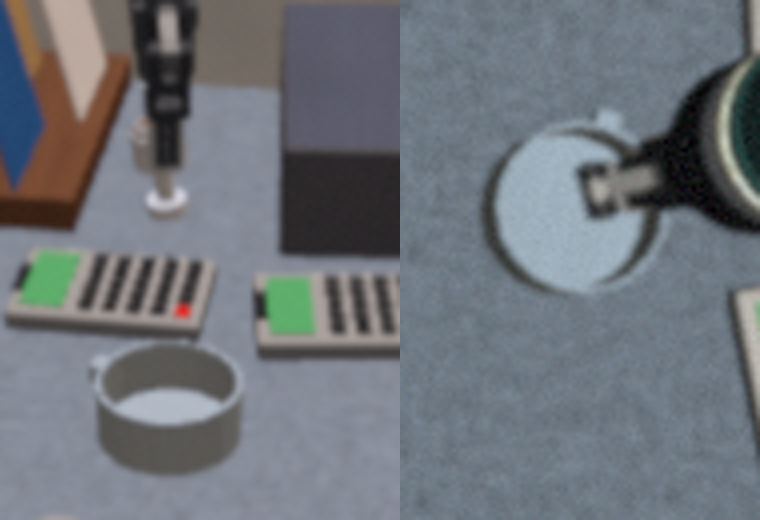

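The mount hangs with its foot at side-crop (166,201) and leans about 8° towards +x, which is small enough to level itself when pressed on the floor. I'll recompute the tin's centre from both views.

```bash
python3 - <<'E'
from h import *
from scipy.optimize import least_squares
a=np.linspace(0,2*np.pi,60)
def rim(x,y): return np.c_[x+.05*np.cos(a),y+.05*np.sin(a),0*a+.044]
for n,b in (("side",[(97/4+280),(341/4+80),(243/4+280)]),("top",[(493/4-100+395),(121/4+180),(662/4-100+395)])):
    s=least_squares(lambda v:box(proj(n,rim(*v)))[:3]-b,[.545,-.294]);print(n,s.x,s.fun)
# top fit with bottom too
print("foot",onz("side",(321.5,131),.186))
E
```

```text
side [ 0.5432279  -0.29111479] [ 0.03060953  0.00345148 -0.03057321]
top [ 0.54510562 -0.29157071] [-0.09125766 -0.0003879   0.09104943]
foot [ 0.54320482 -0.28068454  0.186     ]
```

carry_out(
  commands=[
    {"x":-0.1,"y":-0.6,"z":-2,"turn":0},
    {"x":0,"y":-0.5,"z":-3,"turn":0},
    {"x":0,"y":0,"z":-3,"turn":0},
    {"x":0,"y":0,"z":-3,"turn":0},
    {"x":0,"y":0,"z":-3,"turn":0},
    {"x":0,"y":0,"z":-2,"turn":0},
    {"x":0,"y":0,"z":0,"turn":0},
    {"x":0,"y":0,"z":0,"turn":0},
    {"x":0,"y":0,"z":0,"turn":0},
  ],
)

```text
t: 13.05
ee_pos: [0.5469, -0.2926, 0.0622]
tool_rot: [[0.23, -0.973, 0.002], [-0.973, -0.23, -0.0], [0.001, -0.002, -1.0]]
ft_force: [-0.4, -0.5, -2.1]
finger_gap: 0.0326
```

carry_out(
  commands=[
    {"x":0,"y":0,"z":-0.4,"turn":0},
    {"x":0,"y":0,"z":-0.4,"turn":0},
    {"x":0,"y":0,"z":-0.2,"turn":0},
    {"x":0,"y":0,"z":0,"turn":0},
  ],
  force=20,
)

```text
t: 13.38
ee_pos: [0.5452, -0.2935, 0.0506]
tool_rot: [[0.228, -0.974, -0.0], [-0.974, -0.228, -0.0], [0.0, 0.0, -1.0]]
ft_force: [1.4, -0.2, -2.5]
finger_gap: 0.0328
```

carry_out(
  commands=[
    {"x":0,"y":0,"z":-0.2,"turn":0},
    {"x":0,"y":0,"z":-0.2,"turn":0},
    {"x":0,"y":0,"z":0,"turn":0},
  ],
)

```text
t: 13.63
ee_pos: [0.5451, -0.2935, 0.0462]
tool_rot: [[0.228, -0.974, -0.001], [-0.974, -0.228, 0.0], [-0.0, 0.0, -1.0]]
ft_force: [-0.6, -0.6, -1.5]
finger_gap: 0.0327
```

carry_out(
  commands=[
    {"x":0,"y":0,"z":-0.15,"turn":0},
    {"x":0,"y":0,"z":-0.15,"turn":0},
    {"x":0,"y":0,"z":0,"turn":0},
  ],
)

```text
t: 13.88
ee_pos: [0.5456, -0.2936, 0.0439]
tool_rot: [[0.228, -0.974, 0.0], [-0.974, -0.228, -0.0], [0.0, -0.0, -1.0]]
ft_force: [-0.4, -0.7, 1.1]
finger_gap: 0.0327
```

Contact is starting. I'll press a little further.

carry_out(
  commands=[
    {"x":0,"y":0,"z":-0.1,"turn":0},
    {"x":0,"y":0,"z":-0.1,"turn":0},
    {"x":0,"y":0,"z":0,"turn":0},
  ],
)

```text
t: 14.13
ee_pos: [0.5462, -0.2936, 0.0436]
tool_rot: [[0.228, -0.974, 0.001], [-0.974, -0.228, -0.001], [0.001, -0.001, -1.0]]
ft_force: [-3.6, 2.7, 13.0]
finger_gap: 0.0328
```

carry_out(
  commands=[
    {"x":0,"y":0,"z":-0.1,"turn":0},
    {"x":0,"y":0,"z":-0.05,"turn":0},
    {"x":0,"y":0,"z":0,"turn":0},
  ],
)

```text
t: 14.38
ee_pos: [0.5466, -0.2935, 0.0435]
tool_rot: [[0.228, -0.974, 0.002], [-0.974, -0.228, -0.001], [0.001, -0.002, -1.0]]
ft_force: [-6.1, 3.0, 22.4]
finger_gap: 0.0327
```

carry_out(
  commands=[
    {"x":0,"y":0,"z":0.2,"turn":0},
    {"x":0,"y":0,"z":0,"turn":0},
  ],
)

```text
t: 14.55
ee_pos: [0.546, -0.2936, 0.0436]
tool_rot: [[0.228, -0.974, 0.001], [-0.974, -0.228, -0.001], [0.001, -0.001, -1.0]]
ft_force: [-3.1, 1.9, 11.6]
finger_gap: 0.0328
```

carry_out(
  commands=[
    {"x":0,"y":0,"z":0,"turn":0},
    {"x":0,"y":0,"z":0,"turn":0},
    {"x":0,"y":0,"z":0,"turn":0},
    {"x":0,"y":0,"z":0,"turn":0},
    {"x":0,"y":0,"z":0,"turn":0},
  ],
  hand=0.6,
)

```text
t: 14.97
ee_pos: [0.5453, -0.2934, 0.0417]
tool_rot: [[0.228, -0.974, -0.0], [-0.974, -0.228, 0.0], [-0.0, 0.0, -1.0]]
ft_force: [0.1, 0.6, 1.0]
finger_gap: 0.051
```

```bash
python3 - <<'E'
from h import *
s=cams.get_image("side");t=cams.get_image("top")
st=monitor.sense();print(st["ee_pos"],st["ft_force"],st["finger_gap"])
im=s.copy();p=np.array(st["ee_pos"])
cv2.imwrite("pics/c8.png",np.hstack([crop(s,290,130,70,80,5),crop(t,405,190,80,80,5)])[:,:,::-1])
E
```

```text
[ 0.5453067  -0.29348773  0.04178039] [ 1.12635315  0.11712509 -0.30468422] 0.051277650442226146
```

View pics/c8.png

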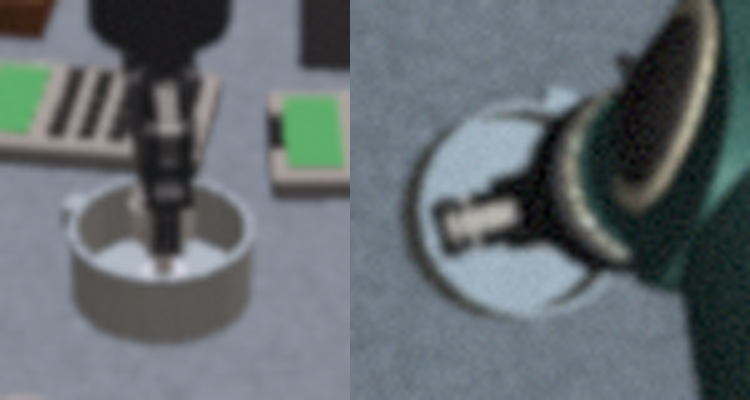

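The mount stands free with its foot near the tin's middle at side-crop (165,268). I'll lift clear, go to above the cover and take a look.

carry_out(
  commands=[
    {"x":0,"y":0,"z":1,"turn":0},
    {"x":0,"y":0,"z":2,"turn":0},
    {"x":0,"y":0,"z":3,"turn":0},
    {"x":0,"y":0,"z":3.5,"turn":0},
    {"x":0,"y":0,"z":3.5,"turn":0},
    {"x":0,"y":1,"z":3,"turn":0},
    {"x":0,"y":3,"z":0,"turn":-3},
    {"x":0,"y":3.5,"z":0,"turn":0},
    {"x":0,"y":3.5,"z":0,"turn":0},
    {"x":0.5,"y":3.5,"z":0,"turn":0},
    {"x":0.5,"y":3.5,"z":0,"turn":0},
    {"x":0.5,"y":3.5,"z":0,"turn":0},
  ],
)

```text
t: 16.07
ee_pos: [0.5604, -0.0769, 0.2031]
tool_rot: [[0.177, -0.984, 0.001], [-0.984, -0.177, -0.0], [0.001, -0.001, -1.0]]
ft_force: [1.4, 0.2, -0.7]
finger_gap: 0.051
```

carry_out(
  commands=[
    {"x":0.4,"y":2.5,"z":0,"turn":0},
    {"x":0,"y":1.5,"z":0,"turn":0},
    {"x":0,"y":0.5,"z":0,"turn":0},
    {"x":0,"y":0,"z":0,"turn":0},
    {"x":0,"y":0,"z":0,"turn":0},
  ],
  hand=0.8,
)

```text
t: 16.48
ee_pos: [0.5643, -0.0347, 0.2024]
tool_rot: [[0.176, -0.984, 0.0], [-0.984, -0.176, -0.001], [0.001, -0.0, -1.0]]
ft_force: [0.0, -0.7, 1.1]
finger_gap: 0.0682
```

```bash
python3 - <<'E'
from h import *
s=cams.get_image("side");t=cams.get_image("top")
cv2.imwrite("pics/s9.png",s[:,:,::-1]);cv2.imwrite("pics/t9.png",t[:,:,::-1])
st=monitor.sense();print(st["ee_pos"],st["tool_rot"][:,0],st["ft_force"],st["finger_gap"])
a=np.hstack([crop(s,295,150,60,60,6.2),crop(t,405,190,60,60,6.2)]);b=np.hstack([crop(s,265,210,60,60,6.2)[:220],np.zeros((220,372,3),np.uint8)])
tt=cv2.imread("pics/top0.png")[:,:,::-1]
b[:,372:]=crop(tt,300,195,60,60,6.2)[:220]
cv2.imwrite("pics/c9.png",np.vstack([a,b])[:,:,::-1])
E
```

```text
[ 0.56432042 -0.03556386  0.20214598] [ 1.74082166e-01 -9.84730694e-01  9.27649748e-04] [-0.09033968 -0.32748411 -0.11641592] 0.06811670860291046
```

View pics/c9.png

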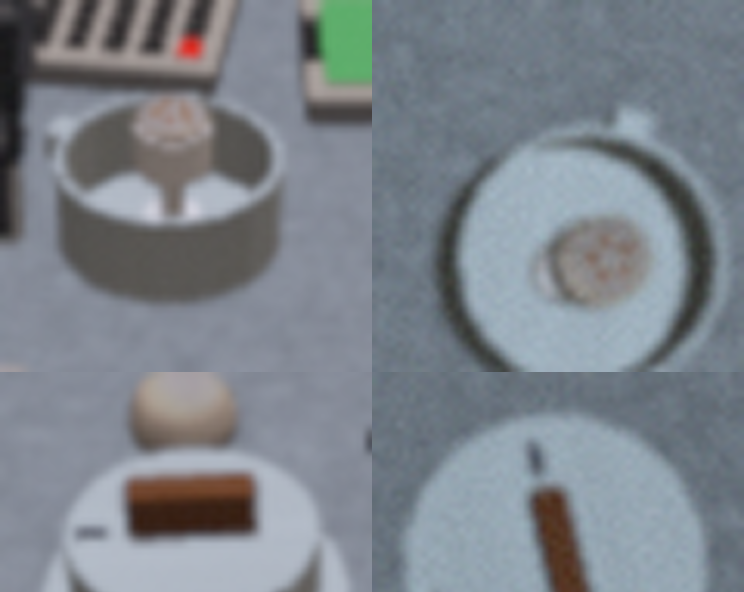

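```bash
python3 - <<'E'
from h import *
print("handle side",onz("side",(295.6,228.9),.072),"top",onz("top",(295+177/5,195+146/5),.072))
print("tri",tri((295.6,228.9),(295+177/5,195+146/5)))
l=[onz("side",(265+x/6.2,210+y/6.2),.072) for x,y in((127,121),(254,112))]
d=l[0]-l[1];print("az side",np.degrees(np.arctan2(d[1],d[0])),np.linalg.norm(d))
T=np.array([.5445,-.292,.044])
for n,q in(("top",(447.7,208)),("side",(295+53/6.2,150+132/6.2))):
    K=onz(n,q,.042);print(n,K,np.linalg.norm((K-T)[:2]),np.degrees(np.arctan2(*(K-T)[1::-1])))
E
```

```text
handle side [ 0.56532639 -0.0279728   0.072     ] top [ 0.56518431 -0.03373135  0.072     ]
tri [ 0.56619958 -0.03392934  0.0667539 ]
az side 14.38499730328362 0.04696535134662186
top [ 0.60019061 -0.31383464  0.042     ] 0.059818020039783495 -21.408675439112706
side [ 0.59889635 -0.30607448  0.042     ] 0.05618767115357536 -14.506541989752339
```

```bash
python3 - <<'E'
from h import *
def samp(im,q):
    q=np.float32(q);return cv2.remap(cv2.GaussianBlur(im,(0,0),.7),q[:,0][None],q[:,1][None],cv2.INTER_LINEAR)[0]
g=lambda f:cv2.cvtColor(cv2.imread(f),cv2.COLOR_BGR2GRAY).astype(np.float32)
T=np.array([.545,-.292,.044])
A=np.arange(-45,10,.5);a=np.radians(A)
def key(n,ims):
    o=[]
    for r in(.054,.056,.058):
        P=np.c_[T[0]+r*np.cos(a),T[1]+r*np.sin(a),0*a+.044]
        v=sum(samp(i,proj(n,P)) for i in ims)/len(ims);v=v-np.median(v);w=np.clip(v-.35*v.max(),0,None);m=abs(A-A[w.argmax()])<12;w=w*m
        o.append((r,round(float((w*A).sum()/w.sum()),1),round(float(v.max())),float(A[w>0].min()),float(A[w>0].max())))
    return o
print("top",key("top",[g("pics/top0.png"),g("pics/t9.png")]));print("side",key("side",[g("pics/side0.png"),g("pics/s9.png")]))
# handle: reddish brown mask moments, top view
im=cv2.imread("pics/top0.png").astype(np.float32);R=im[:,:,2]-im[:,:,0]
w=np.zeros_like(R);w[205:250,315:345]=np.clip(R[205:250,315:345]-25,0,60)
m=cv2.moments(w);c=(m["m10"]/m["m00"],m["m01"]/m["m00"]);th=.5*np.arctan2(2*m["mu11"],m["mu20"]-m["mu02"])
H=onz("top",c,.072);d=np.array([np.cos(th),np.sin(th)])*8
D=onz("top",np.array(c)-d*np.sign(d[1]) *1.,.072)-H;print("handle",c,H,np.degrees(np.arctan2(D[1],D[0])))
# dark bar
G=g("pics/top0.png");w=np.zeros_like(G);y0,y1,x0,x1=204,212,321,332
w[y0:y1,x0:x1]=np.clip(130-G[y0:y1,x0:x1],0,None);m=cv2.moments(w);b=(m["m10"]/m["m00"],m["m01"]/m["m00"])
for z in(.04,.048):
    B=onz("top",b,z);print("bar",b,B,np.degrees(np.arctan2(*(B-H)[1::-1])))
# rim centre fit: gradient at outer circle, top
from scipy.optimize import minimize
t=np.radians(np.r_[np.arange(-180,-40,4),np.arange(5,180,4)])
def sc(v,n,ims):
    f=lambda r:sum(samp(i,proj(n,np.c_[v[0]+r*np.cos(t),v[1]+r*np.sin(t),0*t+.044])) for i in ims)
    return -float(f(.0485).mean())
for n,ims in(("top",[g("pics/top0.png"),g("pics/t9.png")]),("side",[g("pics/s9.png")])):
    G=[(sc((x,y),n,ims),x,y) for x in np.arange(.539,.551,.001) for y in np.arange(-.299,-.285,.001)];print(n,sorted(G)[:3])
E
```

```text
top [(0.054, -20.6, 39, -28.0, -14.0), (0.056, -20.5, 44, -28.0, -13.5), (0.058, -20.6, 39, -28.5, -13.5)]
side [(0.054, -20.2, 27, -28.0, -13.0), (0.056, -21.1, 27, -29.5, -13.5), (0.058, -21.8, 25, -30.5, -14.0)]
handle (330.0970625798212, 223.92656449553002) [ 0.56582888 -0.03305174  0.072     ] 11.865085739629656
bar (325.91469194312793, 208.64928909952607) [ 0.60529966 -0.02575184  0.04      ] 10.478139218488614
bar (325.91469194312793, 208.64928909952607) [ 0.60428518 -0.02539432  0.048     ] 11.261441908568262
top [(-291.4857482910156, np.float64(0.546), np.float64(-0.297)), (-290.85711669921875, np.float64(0.546), np.float64(-0.298)), (-290.7986145019531, np.float64(0.545), np.float64(-0.297))]
side [(-146.23768615722656, np.float64(0.546), np.float64(-0.296)), (-146.2238311767578, np.float64(0.545), np.float64(-0.296)), (-146.08335876464844, np.float64(0.545), np.float64(-0.295))]
```

```bash
python3 - <<'E'
from h import *
from scipy.optimize import least_squares
g=lambda f:cv2.GaussianBlur(cv2.cvtColor(cv2.imread(f),cv2.COLOR_BGR2GRAY).astype(np.float32),(0,0),.8)
T=np.array([.545,-.294]);r=np.arange(.044,.058,.0005)
for n,fs in(("top",["pics/top0.png","pics/t9.png"]),("side",["pics/side0.png","pics/s9.png"])):
    E=[]
    for A in np.r_[np.arange(-180,-40,6),np.arange(4,180,6)]:
        a=np.radians(A);P=np.c_[T[0]+r*np.cos(a),T[1]+r*np.sin(a),0*r+.044];q=np.float32(proj(n,P))
        v=sum(cv2.remap(g(f),q[:,0][None],q[:,1][None],cv2.INTER_LINEAR)[0] for f in fs)/len(fs)
        d=np.diff(v);E.append((A,r[d.argmin()]+.00025,-d.min()))
    E=np.array(E);a=np.radians(E[:,0]);p=np.c_[T[0]+E[:,1]*np.cos(a),T[1]+E[:,1]*np.sin(a)]
    s=least_squares(lambda v:np.hypot(*(p-v[:2]).T)-.05,[*T],loss="soft_l1",f_scale=.001)
    k=abs(s.fun)<.003;print(n,s.x,k.sum(),len(k),"rms",s.fun[k].std(),np.round(1e3*s.fun[::3],1))
E
```

```text
top [ 0.54435385 -0.29507712] 46 54 rms 0.0010201403845901266 [ 0.1  2.3  2.1  1.5  1.5  0.7  1.9  3.3  3.  -3.7  0.9  2.   2.5  2.3
  1.5  1.7  0.8 -1.1]
side [ 0.54462732 -0.29295204] 37 54 rms 0.00119016898316186 [-0.1  0.7  4.1  4.9  8.6  0.3  4.9  8.3  2.6  1.2  2.9  2.6  1.8  1.7
  2.1  0.2  0.4  2.1]
```

carry_out(
  commands=[
    {"x":0.1,"y":0.2,"z":-2,"turn":1},
    {"x":0,"y":0,"z":-3,"turn":0},
    {"x":0,"y":0,"z":-3,"turn":0},
    {"x":0,"y":0,"z":-3,"turn":0},
    {"x":0,"y":0,"z":-2.5,"turn":0},
    {"x":0,"y":0,"z":-1.5,"turn":0},
    {"x":0,"y":0,"z":0,"turn":0},
    {"x":0,"y":0,"z":0,"turn":0},
    {"x":0,"y":0,"z":0,"turn":0},
  ],
)

```text
t: 17.33
ee_pos: [0.5663, -0.0323, 0.0531]
tool_rot: [[0.193, -0.981, 0.002], [-0.981, -0.193, -0.0], [0.001, -0.002, -1.0]]
ft_force: [0.1, -0.2, 0.5]
finger_gap: 0.0683
```

carry_out(
  commands=[
    {"x":0,"y":0,"z":0,"turn":0},
    {"x":0,"y":0,"z":0,"turn":0},
    {"x":0,"y":0,"z":0,"turn":0},
    {"x":0,"y":0,"z":0,"turn":0},
    {"x":0,"y":0,"z":0,"turn":0},
    {"x":0,"y":0,"z":0,"turn":0},
    {"x":0,"y":0,"z":0,"turn":0},
    {"x":0,"y":0,"z":0,"turn":0},
    {"x":0,"y":0,"z":0,"turn":0},
    {"x":0,"y":0,"z":0,"turn":0},
  ],
  hand=0,
  force=80,
)

```text
t: 18.17
ee_pos: [0.566, -0.0319, 0.0531]
tool_rot: [[0.194, -0.981, 0.001], [-0.981, -0.194, -0.001], [0.001, -0.001, -1.0]]
ft_force: [-1.3, -0.9, 5.7]
finger_gap: 0.012
```

carry_out(
  commands=[
    {"x":0,"y":0,"z":1,"turn":0},
    {"x":0,"y":0,"z":2,"turn":0},
    {"x":0,"y":0,"z":3,"turn":0},
    {"x":0,"y":0,"z":3,"turn":0},
    {"x":0,"y":0,"z":3,"turn":0},
    {"x":0,"y":-1,"z":0,"turn":0},
    {"x":-0.2,"y":-2,"z":0,"turn":-4},
    {"x":-0.25,"y":-2.5,"z":0,"turn":-5},
    {"x":-0.25,"y":-2.5,"z":0,"turn":-5},
    {"x":-0.25,"y":-2.5,"z":0,"turn":-5},
    {"x":-0.25,"y":-2.5,"z":0,"turn":-5},
    {"x":-0.25,"y":-2.5,"z":0,"turn":-3},
  ],
)

```text
t: 19.17
ee_pos: [0.5499, -0.1876, 0.1716]
tool_rot: [[-0.276, -0.961, -0.001], [-0.961, 0.276, 0.0], [0.0, 0.001, -1.0]]
ft_force: [-0.4, -0.1, -2.8]
finger_gap: 0.0123
```

carry_out(
  commands=[
    {"x":-0.2,"y":-2.5,"z":0,"turn":-3},
    {"x":-0.2,"y":-2.5,"z":0,"turn":0},
    {"x":-0.2,"y":-2.5,"z":0,"turn":0},
    {"x":-0.1,"y":-2,"z":0,"turn":0},
    {"x":0,"y":-0.8,"z":0,"turn":0},
    {"x":0,"y":0,"z":0,"turn":0},
    {"x":0,"y":0,"z":0,"turn":0},
    {"x":0,"y":0,"z":0,"turn":0},
  ],
)

```text
t: 19.83
ee_pos: [0.5442, -0.2872, 0.1718]
tool_rot: [[-0.32, -0.947, -0.0], [-0.947, 0.32, 0.002], [-0.001, 0.001, -1.0]]
ft_force: [0.8, 1.4, -2.8]
finger_gap: 0.0124
```

```bash
python3 - <<'E'
from h import *
s=cams.get_image("side")
cv2.imwrite("pics/s10.png",s[:,:,::-1])
st=monitor.sense();print(np.round(st["ee_pos"],4),np.degrees(np.arctan2(st["tool_rot"][1,0],st["tool_rot"][0,0]))+90,st["ft_force"],st["finger_gap"])
E
```

```text
[ 0.5443 -0.2872  0.1719] -18.662994450510027 [-0.22766339  0.80394037 -2.86028917] 0.012541548970388252
```

carry_out(
  commands=[
    {"x":0,"y":-0.4,"z":-1,"turn":0},
    {"x":0,"y":-0.3,"z":-2,"turn":0},
    {"x":0,"y":0,"z":-2,"turn":0},
    {"x":0,"y":0,"z":-1.5,"turn":0},
    {"x":0,"y":0,"z":-0.5,"turn":0},
    {"x":0,"y":0,"z":0,"turn":0},
    {"x":0,"y":0,"z":0,"turn":0},
    {"x":0,"y":0,"z":0,"turn":0},
  ],
)

```text
t: 20.55
ee_pos: [0.5448, -0.2966, 0.1031]
tool_rot: [[-0.322, -0.947, 0.002], [-0.947, 0.322, -0.001], [0.0, -0.002, -1.0]]
ft_force: [-0.4, -1.3, -2.0]
finger_gap: 0.0123
```

carry_out(
  commands=[
    {"x":0,"y":0,"z":-0.2,"turn":0},
    {"x":0,"y":0,"z":-0.2,"turn":0},
    {"x":0,"y":0,"z":-0.2,"turn":0},
    {"x":0,"y":0,"z":-0.2,"turn":0},
    {"x":0,"y":0,"z":0,"turn":0},
    {"x":0,"y":0,"z":0,"turn":0},
  ],
)

```text
t: 21.05
ee_pos: [0.5438, -0.2965, 0.0939]
tool_rot: [[-0.323, -0.947, -0.0], [-0.947, 0.323, 0.0], [-0.0, 0.0, -1.0]]
ft_force: [-0.3, 0.1, -2.1]
finger_gap: 0.0125
```

carry_out(
  commands=[
    {"x":0,"y":0,"z":-0.2,"turn":0},
    {"x":0,"y":0,"z":-0.2,"turn":0},
    {"x":0,"y":0,"z":-0.2,"turn":0},
    {"x":0,"y":0,"z":-0.2,"turn":0},
    {"x":0,"y":0,"z":0,"turn":0},
    {"x":0,"y":0,"z":0,"turn":0},
  ],
)

```text
t: 21.55
ee_pos: [0.5438, -0.2964, 0.0858]
tool_rot: [[-0.323, -0.947, -0.0], [-0.947, 0.323, 0.0], [-0.0, 0.0, -1.0]]
ft_force: [-0.5, -0.4, -2.3]
finger_gap: 0.0124
```

carry_out(
  commands=[
    {"x":0,"y":0,"z":-0.1,"turn":0},
    {"x":0,"y":0,"z":-0.1,"turn":0},
    {"x":0,"y":0,"z":-0.1,"turn":0},
    {"x":0,"y":0,"z":0,"turn":0},
    {"x":0,"y":0,"z":0,"turn":0},
  ],
)

```text
t: 21.97
ee_pos: [0.5439, -0.2965, 0.0832]
tool_rot: [[-0.323, -0.947, 0.0], [-0.947, 0.323, -0.0], [0.0, -0.0, -1.0]]
ft_force: [-0.3, 0.9, -1.4]
finger_gap: 0.0119
```

carry_out(
  commands=[
    {"x":0,"y":0,"z":-0.1,"turn":0},
    {"x":0,"y":0,"z":-0.05,"turn":0},
    {"x":0,"y":0,"z":0,"turn":0},
    {"x":0,"y":0,"z":0,"turn":0},
  ],
)

```text
t: 22.3
ee_pos: [0.544, -0.2965, 0.0831]
tool_rot: [[-0.323, -0.947, 0.0], [-0.947, 0.323, -0.0], [0.0, -0.0, -1.0]]
ft_force: [-4.4, 2.9, 8.2]
finger_gap: 0.0121
```

Contact came at TCP z = 0.0831, which is exactly the expected home height. I'll release, retreat and check.

carry_out(
  commands=[
    {"x":0,"y":0,"z":0.1,"turn":0},
    {"x":0,"y":0,"z":0,"turn":0},
  ],
)

```text
t: 22.47
ee_pos: [0.5441, -0.2966, 0.0831]
tool_rot: [[-0.323, -0.947, 0.001], [-0.947, 0.323, -0.0], [0.0, -0.001, -1.0]]
ft_force: [-1.5, 1.1, 3.2]
finger_gap: 0.0125
```

carry_out(
  commands=[
    {"x":0,"y":0,"z":0,"turn":0},
    {"x":0,"y":0,"z":0,"turn":0},
    {"x":0,"y":0,"z":0,"turn":0},
    {"x":0,"y":0,"z":0,"turn":0},
    {"x":0,"y":0,"z":1,"turn":0},
    {"x":0,"y":0,"z":2.5,"turn":0},
    {"x":0,"y":0,"z":3.5,"turn":0},
    {"x":0,"y":0,"z":3.5,"turn":0},
    {"x":0,"y":1,"z":2,"turn":0},
    {"x":0,"y":2,"z":0,"turn":0},
    {"x":0,"y":3,"z":0,"turn":0},
    {"x":0,"y":3.5,"z":0,"turn":0},
  ],
  hand=0.6,
)

```text
t: 23.47
ee_pos: [0.5438, -0.2025, 0.209]
tool_rot: [[-0.326, -0.945, 0.002], [-0.945, 0.326, -0.002], [0.001, -0.002, -1.0]]
ft_force: [0.3, 0.7, -0.6]
finger_gap: 0.0513
```

carry_out(
  commands=[
    {"x":-1,"y":3.5,"z":0,"turn":0},
    {"x":-1,"y":3.5,"z":0,"turn":0},
    {"x":-1,"y":2,"z":0,"turn":0},
    {"x":0,"y":1,"z":0,"turn":0},
    {"x":0,"y":0,"z":0,"turn":0},
    {"x":0,"y":0,"z":0,"turn":0},
  ],
)

```text
t: 23.97
ee_pos: [0.5147, -0.1023, 0.2083]
tool_rot: [[-0.323, -0.947, 0.002], [-0.947, 0.323, -0.001], [0.0, -0.002, -1.0]]
ft_force: [0.2, -0.8, 0.2]
finger_gap: 0.051
```

```bash
python3 - <<'E'
from h import *
s=cams.get_image("side");t=cams.get_image("top")
cv2.imwrite("pics/c11.png",np.hstack([np.vstack([crop(s,285,140,80,70,4),crop(s,225,300,80,70,4)]),np.vstack([crop(t,400,190,80,70,4),crop(t,150,190,80,70,4)])])[:,:,::-1])
st=monitor.sense();print(st["t"],st["ft_force"],st["ee_pos"])
E
```

```text
24.0667 [0.14866388 0.41337109 0.30303636] [ 0.51448995 -0.10346185  0.20778231]
```

View pics/c11.png

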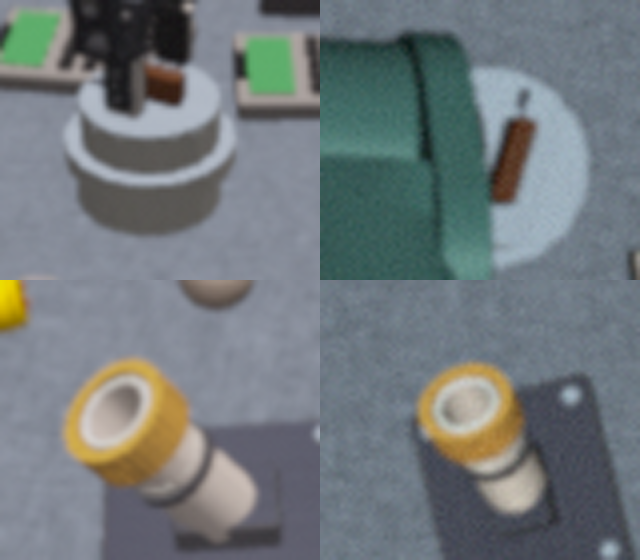

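The cover sits level and fully down. The collar is still back, with the tube mouth nearly flush with its edge. I'm handing the job in.

```bash
python3 -c "
from bench import r
print(r.finish_job())"
```

```text
the job is handed in; nothing more can be done
None
```

The job is done and handed in at about 24 s. I pulled the collar back on the dark holder and drew the mount out. I swivelled it upright against the mouth lip, stood it in the tin and put the cover on over the key.

**Collar:** The last picture shows it still fully back, with the tube mouth nearly flush with its edge.

**Mount:** A picture taken before covering showed it upright near the tin's middle.

**Cover:** It met firm contact at TCP z = 0.0831 m, the height expected for fully home (0.083 m). In the last picture it looks level. The gripper was clear of everything, with the wrist force near zero.

**Disagreements and limits:**
- The estimates of the tin's centre differed by up to about 5 mm in y, and those of the key's direction from about 14.5° to 21.5°. The cover still seated without meeting resistance.
- I did not re-check the bystanders or the tin's position in a full picture at the end, and the arm hid part of the cover in the last one.

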